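Clamp the food processor's lid and hold it at slow speed

TASK

The food processor is filled with butter for the tart dough: swing its raised clamp arm down over the lid until the sprung catch at the front snaps over the arm's pin and keeps it down by itself. Then press the hold-to-run lever at the machine's right side half way down (slow speed: the lever lies level, at the long middle ribs of its slotted plate) and keep it there, finishing while still holding it. Do not press the lever before the clamp is caught, never push it on towards the bottom of its travel (full speed overworks the dough), and leave the jar, the timer and the pastry cutter beside the machine where they stand.

Things in the scene. Friction and masses are not known exactly. Their poses are not given: they have to be found in the camera images.
- food_processor: Table-top food processor, white housing 270 x 250 mm, fixed to the table. Origin on the table under the centre of its round bowl (140 mm across, clear lid, top 137 mm up); x points to its back, y to its left, z up; its front (-x) faces roughly the robot. Highest fixed parts: arm's hinge lugs at (100, 0) mm, 173 mm up, and the slotted plate round the lever at (-10, -125) mm, 62 mm wide, 191 mm up.
- clamp_arm (a joint): Angle (rad) of the clamp arm, a steel bar hinged along y at (100, 0, 160) mm in the machine's frame: 0 = level over the lid, larger = free end raised (at most 1.1), stop at -0.02. Stays where left (2 N moves it); the last 0.1 rad takes up to 8 N (sprung foot, catch). Pushed to its stop it is caught and stays near 0 when let go; stopped short, it rises or hangs half caught.
- clamp_grip_top (a point): Middle of the upper face of the clamp arm's black grip (60 mm along the arm, 28 mm wide, 20 mm thick); 235 mm from the hinge axis along the arm, 10 mm above the arm's centre line. Arm closed: at (-135, 0, 170) mm in the machine's frame, with free space below it down to the catch's thumb tab, 110 mm up.
- lid_catch (a joint): Angle (rad) of the sprung steel hook at the front of the bowl (pivot 85 mm up, top 165 mm up): 0 = upright, where its spring holds it; larger = nose swung forward, away from the bowl. The arm's cross pin pushes it aside by itself as the arm comes down, and it snaps back to 0 over the pin.
- run_lever (a joint): Angle (rad) of the spring-return hold-to-run lever, hinged along y at (65, -125, 150) mm in the machine's frame: 0 = released (its grip points 0.16 above level), 0.16 = half way (lever level, slow speed), 0.32 = bottom stop (full speed). At the grip it takes about 3 N to start, 8 N at half way and 13 N at the bottom; it springs back up when let go.
- lever_grip_top (a point): Middle of the upper face of the lever's black grip (62 mm along the lever, 26 mm wide, 16 mm thick), 150 mm from the lever's hinge axis along the lever and 8 mm above its centre line, at the front of the machine's right side with nothing below it. Released it lies 182 mm above the table, half way 158 mm: 24 mm of travel.
- small_jar: Small open glass jar, 72 mm across, 76 mm high, loose, left of the machine's front; origin at the centre of its underside. To be left alone.
- kitchen_timer: Round wind-up kitchen timer, 65 mm across, 44 mm high, loose, right of the machine's front; origin at the centre of its underside. To be left alone.
- cutter: Fluted round metal pastry cutter ring, 75 mm across, 26 mm high, loose, in front of the machine; origin at the centre of its underside. To be left alone.

How it is judged (in metres and radians):
On the way, in this order (a step that is already met when the one before it is completed fails the run):
1. the clamp arm is down over the lid and the catch has snapped over its pin, with the lever not yet pressed (value of joint clamp_arm below 0.035 rad and value of joint lid_catch below 0.06 rad and value of joint run_lever below 0.05 rad), for 0.2 s.
2. the hold-to-run lever is pressed half way by the robot and kept there for a second (value of joint clamp_arm below 0.035 rad and value of joint lid_catch below 0.06 rad and value of joint run_lever between 0.115 and 0.205 rad and contact force between any of the fingers, the arm and run_lever above 1.5 N), for 1 s.
At the end, for the whole second after the job is handed in: The clamp arm is caught (arm below 0.035 rad, catch back below 0.06 rad) and the robot itself is still pushing on the hold-to-run lever (contact over 1.5 N), which stays half way at 0.16 rad, within 0.045 rad (about 7 mm at the grip); jar, timer and cutter within 30 mm of where they stood (all of step 2 and distance of each of small_jar, kitchen_timer, cutter from where it was at the start of the episode below 0.03 m); the arm keeps its last pose, push and grip.
It fails at once if the lever was pushed on towards full speed (past 0.27 rad) (value of joint run_lever above 0.27 rad).
It fails at once if the lever was pressed (past 0.08 rad) while the clamp arm was not closed (value of joint run_lever above 0.08 rad and value of joint clamp_arm above 0.06 rad).
It fails at once if the jar, the timer or the cutter was pushed or tipped (distance of any of small_jar, kitchen_timer, cutter from where it was at the start of the episode above 0.03 m or angle between any of small_jar, kitchen_timer, cutter's own z axis and vertical above 0.5 rad).
It also fails if it takes over 35 s, if anything falls off the work surface, if the arm or the gripper's body presses on something with over 40 N, if the wrist force passes 120 N, or if a joint passes its speed limit or range.

ROBOT

A 7-joint arm with a two-finger parallel gripper is mounted at the origin on a cart in front of the work surface, level with it; the furniture and walls round the work are solid. World frame = base frame: x ahead of the robot, y to its left, z up, the work surface at z = 0. Lengths are in m, angles in degrees, forces in N, time in s.
With the tool pointing down it reaches from about 0.425 to 0.875 m from the base axis. Payload 4.7 kg.
Tool frame: the origin (TCP) lies midway between the tips of the shut fingers; the grasp point (between the pads) lies 19 mm behind it (env.grip_point_offset is the distance from the TCP to the grasp point, in m); z points along the fingers, y is the line along which they close (so a half turn about z gives the same grasp; the last joint's range is limited). The gripper opens to 87 mm and grips with 3 to 60 N. Pads are 19 mm wide; open, the fingers measure 117 mm over their backs; the gripper's body (75 mm by 190 mm) begins 51 mm behind the grasp point.
Start: joints at [-62.848, 18.392, -4.016, 83.108, 1.295, 78.541, -3.26], TCP at [0.288, 0.582, 0.223] pointing down, gripper open.
Joint ranges: [-163.93, 163.93], [-17.29, 119.83], [-79.2, 71.16], [3.27, 140.29], [-89.18, 269.18], [5.43, 117.66], [-154.24, 154.24]. Speed limits (degrees/s): [147.25, 147.25, 180, 180, 180, 180, 180].

INTERFACE

Orientations are given as [roll, pitch, yaw] about the fixed x, y, z axes, in that order (R = Rz(yaw) Ry(pitch) Rx(roll)).
In Python, from cell import env gives the robot as it stands.
- The arm moves only by the shell command python3 -m jog 'ROWS' [FORCE]. ROWS is JSON, a list of rows, each a list of 7 numbers: the shift along the tool's x, y, z in m, then the turn, a rotation vector about the tool's x, y, z in rad, then the finger opening in m, from 0 to 0.087. A call has 1 to 12 rows; each row shifts and turns the commanded pose from where the row before left it, along the tool's axes as they then stand; what a row does not reach is not made up. A row lasts 1/12 s, in which the tool goes at most 41.7 mm and 7.16 degrees, less where a joint would pass 70% of its speed; a pose out of reach is approached as far as the arm can. A call is refused whole if a number of a shift passes 0.0417 or a number of a turn 0.125, either way. A call with a gripper value outside its range is refused whole. The fingers move at their own pace and stop on an object; FORCE is the grip in N (left out, the last holds). Time passes only in rows, so rows that do not move let the fingers close. It gives the time, the measured TCP pose, the force, the opening and the grip force at its end, in the units of the state.
- env.get_obs(): the state, without advancing time (a new reading comes with each control period).
- env.read_camera(name): name is "scene" or "side" or "wrist"; returns the picture (480x640x3 uint8, blue, green, red); there is no depth.
- env.get_calibration(name): a dict with "fov_y" (degrees; the focal length in pixels is half the picture's height over the tangent of half this angle, whatever the lens; pixels are square), "cx", "cy" (the principal point, pixels), "k1" (the pictures are not rectified: a ray, as slopes to the right and down, at radius r is drawn at 1 + k1 r^2 times it, then the intrinsics apply), "pose" (4x4, takes a point from camera to world coordinates). Camera axes: x right, y up, looking along -z (the intrinsics and any distortion apply to the point x, -y, -z); pixel columns grow to the right and rows downward; lengths in m; the calibration is good to about 2 mm. A picture is of the moment at which its call begins: read the wrist's pose just before it. get_calibration takes no time and is no camera call; for the wrist camera it gives the pose at the moment of the call.
- env.sign_off(): hands the job in; it is judged then, once.
The state is a dict: "time_s": time; "qpos": joint angles; "joint_velocities": joint speeds; "effort": joint torques, N m; "tool_pos": TCP position; "tool_rot": TCP orientation; "force": force on the tool from outside, world axes, zero at the start; "wrist_torque": the same for the moment, N m; "grip_width": finger opening in m; "grasp_force": force on a finger pad.
Only numpy, scipy, OpenCV 4.12 (cv2) and the standard library are available. Lean on these libraries where they do the work, as an engineer would, in place of code of your own. Each camera call takes 0.05 s, during which the arm holds its last target. There are 200 camera calls.

## Working session

There is one attempt and no reset: what is moved stays moved. The work goes in short steps, Python scripts to look and compute and a shell command to move; the robot and the scene stay as the last step left them, time stands still between calls to the robot, and variables do not carry over. Pictures are saved under pics/ and viewed, at most 10 in all, crops included, and the job is handed in when it is done.

```bash
mkdir -p pics; python3 - <<'E'
from cell import env
import cv2,numpy as np
o=env.get_obs();print(o['time_s'],o['tool_pos'],o['tool_rot'],o['force'],o['grip_width'])
for n in("scene","side"):
    cv2.imwrite(f"pics/{n}0.png",env.read_camera(n))
    c=env.get_calibration(n);print(n,c['fov_y'],c['cx'],c['cy'],c['k1'],np.round(c['pose'],3).tolist())
E
```

```text
0.0 [0.28824813 0.58197259 0.22145811] [-1.79891478e+02  4.63432551e-03  1.53656390e+02] [-0.47576873  0.74314827  0.46108498] 0.08674553135490272
scene 54.941711866578345 315.3774932833239 244.27548927214409 -0.10653411196634303 [[0.794, 0.272, -0.543, 0.103], [-0.607, 0.342, -0.717, -0.448], [-0.009, 0.899, 0.437, 0.547], [0.0, 0.0, 0.0, 1.0]]
side 49.06135157278476 317.37848780708663 237.15567302174802 -0.14634667098039753 [[-0.908, 0.22, -0.356, 0.283], [-0.418, -0.452, 0.788, 0.863], [0.013, 0.865, 0.502, 0.578], [0.0, 0.0, 0.0, 1.0]]
```

View pics/scene0.png

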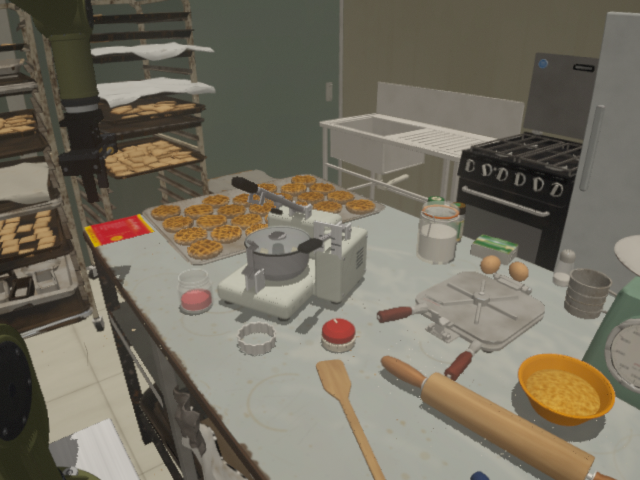

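View pics/side0.png

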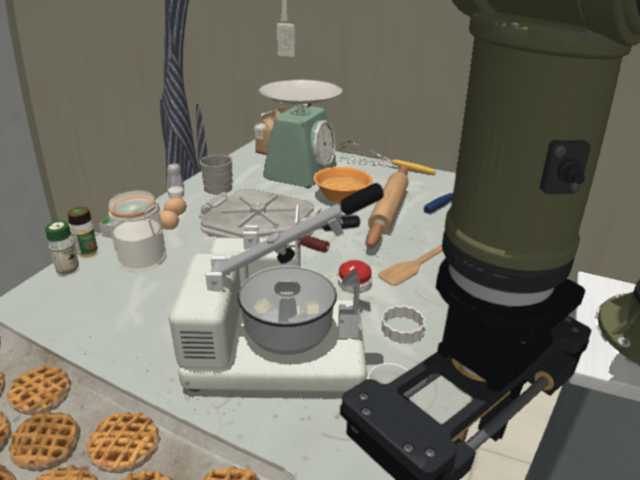

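The scene picture shows the machine at about (295,255), with the lever grip near (312,244) and the clamp grip near (245,186). The side picture shows the raised clamp grip near (362,199). I'll zoom in on both to get accurate points.

```bash
python3 - <<'E'
import cv2
a=cv2.imread("pics/scene0.png")[170:320,205:405];cv2.imwrite("pics/sc.png",cv2.resize(a,None,fx=4,fy=4,interpolation=cv2.INTER_CUBIC))
a=cv2.imread("pics/side0.png")[175:400,165:435];cv2.imwrite("pics/sd.png",cv2.resize(a,None,fx=2.666667,fy=2.666667,interpolation=cv2.INTER_CUBIC))
E
```

```text
(no output)
```

View pics/sc.png

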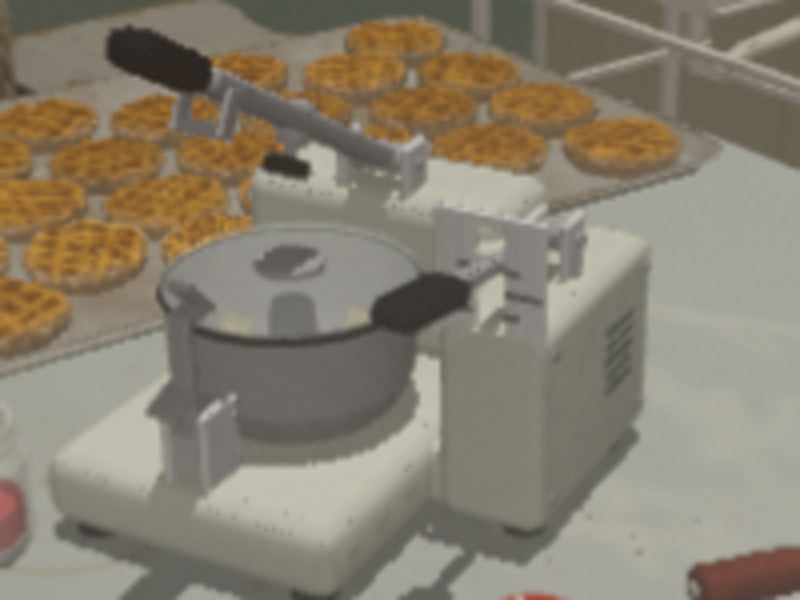

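View pics/sd.png

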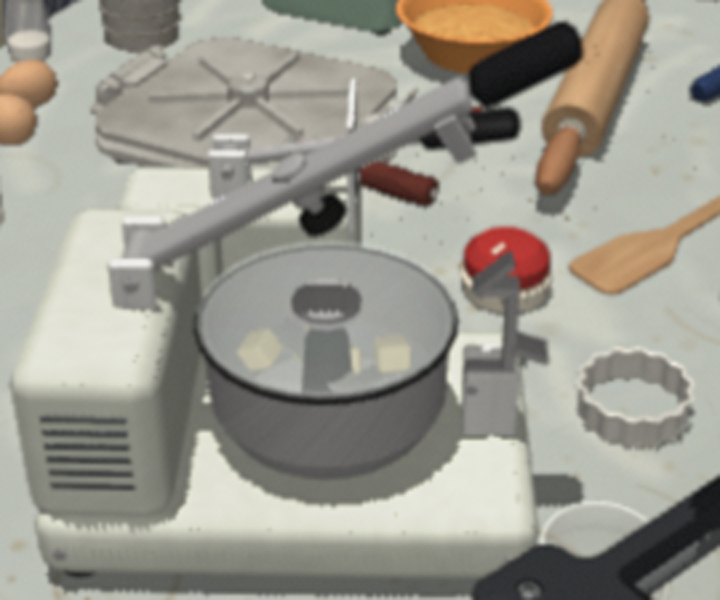

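```bash
cat > h.py <<'E'
from cell import env
import numpy as np
from scipy.optimize import least_squares
C={n:env.get_calibration(n) for n in("scene","side")}
def proj(n,P,c=None):
    c=c or C[n];T=np.linalg.inv(np.array(c['pose']));p=np.atleast_2d(P)@T[:3,:3].T+T[:3,3]
    s=np.c_[p[:,0],-p[:,1]]/-p[:,2:];f=240/np.tan(np.radians(c['fov_y'])/2)
    s=s*(1+c['k1']*(s**2).sum(1,keepdims=True));return s*f+[c['cx'],c['cy']]
def M(x,y,yaw,P):
    c,s=np.cos(yaw),np.sin(yaw);P=np.atleast_2d(P);return P@np.array([[c,s,0],[-s,c,0],[0,0,1]])+[x,y,0]
E
cat > fit.py <<'E'
from h import *
S=lambda x,y:np.array([205+x/4,170+y/4]); D=lambda x,y:np.array([165+x*.375,175+y*.375])
t=np.linspace(0,2*np.pi,200)
def res(q,full=False):
    x,y,yaw,a,zr=q;g=lambda P:M(x,y,yaw,P);r=[]
    circ=g(np.c_[.07*np.cos(t),.07*np.sin(t),0*t+zr])
    u=proj("scene",circ);r+=[u[:,0].min()-S(157,0)[0],u[:,1].min()-S(0,226)[1],u[:,1].max()-S(0,345)[1]]
    u=proj("side",circ);r+=[u[:,0].min()-D(196,0)[0],u[:,0].max()-D(459,0)[0],u[:,1].min()-D(0,246)[1],u[:,1].max()-D(0,402)[1]]
    ga=g([.1-.235*np.cos(a),0,.16+.235*np.sin(a)])
    r+=list((proj("scene",ga)[0]-S(160,60)))+list(proj("side",ga)[0]-D(526,66))
    r+=list(proj("scene",g([-.083,-.125,.174]))[0]-S(421,303))
    r+=list(proj("scene",g([-.01,-.094,.191]))[0]-S(437,208))+list(proj("scene",g([-.01,-.156,.191]))[0]-S(548,222))
    r+=list(proj("side",g([.065-.181*.987,-.125,.15+.181*.159]))[0]-D(518,123))
    return np.array(r)
s=least_squares(res,[.6,.1,.3,.6,.13],loss='soft_l1')
print(np.round(s.x,4),np.degrees(s.x[2]),np.round(res(s.x),1))
g=lambda P:np.round(M(*s.x[:3],P)[0],3)
a=s.x[3]
print("clamp grip top now",g([.1-.235*np.cos(a)-.01*np.sin(a),0,.16+.235*np.sin(a)+.01*np.cos(a)]),"closed",g([-.135,0,.17]),"lever rel",g([-.084,-.125,.182]),"half",g([-.085,-.125,.158]), 'hinge',g([.1,0,.16]))
E
python3 fit.py
```

```text
[0.579  0.3152 0.4395 0.5234 0.1206] 25.17975803484802 [ 0.3  1.3 -0.3 -0.3 -2.9  0.4 -0.9 -1.3  0.4  0.9 -2.1 -0.2 -0.6 -0.8
 -2.1 -0.  -0.1  0.2 -2.1]
clamp grip top now [0.481 0.269 0.286] closed [0.457 0.258 0.17 ] lever rel [0.556 0.166 0.182] half [0.555 0.166 0.158] hinge [0.67  0.358 0.16 ]
```

```bash
python3 -m jog '[[0,0,-0.018,0,0,0.1125,0],[0,0,-0.018,0,0,0.1125,0],[0,0,-0.018,0,0,0.1125,0],[0,0,-0.018,0,0,0.1125,0],[0,0,-0.018,0,0,0.1125,0],[0,0,-0.018,0,0,0.1125,0],[0,0,0,0,0,0,0]]' 20
python3 -m jog '[[-0.03,0.0035,0,0,0,0,0],[-0.03,0.0035,0,0,0,0,0],[-0.03,0.0035,0,0,0,0,0],[-0.03,0.0035,0,0,0,0,0],[-0.03,0.0035,0,0,0,0,0],[-0.03,0.0035,0,0,0,0,0],[-0.03,0.0035,0,0,0,0,0],[-0.03,0.0035,0,0,0,0,0],[-0.03,0.0035,0,0,0,0,0],[-0.03,0.0035,0,0,0,0,0],[-0.03,0.0035,0,0,0,0,0],[-0.03,0.0035,0,0,0,0,0]]'
python3 -m jog '[[0,0,0,0,0,0,0],[0,0,0,0,0,0,0]]'
python3 - <<'E'
from cell import env
import cv2
for n in("scene","side"): cv2.imwrite(f"pics/{n}1.png",env.read_camera(n))
a=cv2.imread("pics/scene1.png")[100:320,150:420];b=cv2.imread("pics/side1.png")[100:320,250:520]
cv2.imwrite("pics/c1.png",cv2.resize(cv2.hconcat([a,b]),None,fx=1.48,fy=1.48))
E
```

```text
time_s: 0.68
tool_pos: [0.289, 0.5837, 0.3345]
tool_rot: [179.7, -0.2, 114.8]
force: [-0.1, 0.6, 1.2]
grip_width: 0.0482
grasp_force: 0.0
time_s: 1.68
tool_pos: [0.4788, 0.2723, 0.3293]
tool_rot: [-179.9, 0.0, 115.1]
force: [0.9, 0.2, -0.3]
grip_width: 0.0008
grasp_force: 0.0
time_s: 1.85
tool_pos: [0.4794, 0.2716, 0.3296]
tool_rot: [-179.9, 0.0, 114.8]
force: [-0.7, 0.7, -0.7]
grip_width: 0.0005
grasp_force: 0.0
```

View pics/c1.png

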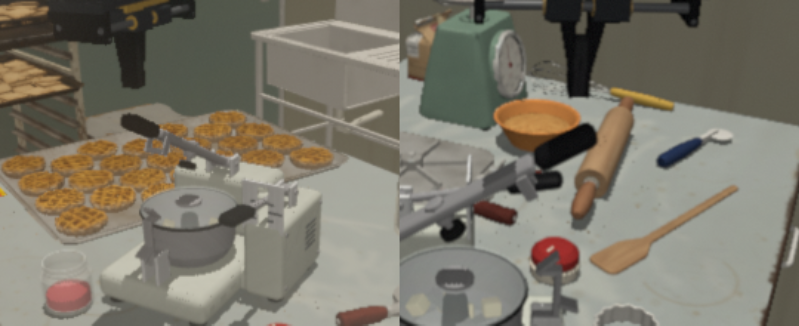

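The tip is above the clamp grip: about (240,157) in the scene picture and (370,164) in the side picture. I'll compare that with its projected position.

```bash
python3 - <<'E'
from h import *
for n in("scene","side"): print(n,proj(n,[[.4794,.2716,.3296],[.4794,.2716,.28],[.481,.269,.277]]).round(1).tolist())
E
```

```text
scene [[238.6, 158.2], [240.7, 184.7], [242.2, 186.5]]
side [[369.6, 161.6], [367.4, 197.0], [366.8, 198.0]]
```

```bash
python3 -m jog '[[-0.001,0.002,0.02,0,0,0,0],[-0.001,0.002,0.018,0,0,0,0],[0,-0.003,0.006,0,0,0,0],[0,-0.006,0.0127,0,0,0,0],[0,-0.006,0.0127,0,0,0,0],[0,-0.0035,0.011,0,0,0,0],[0,-0.0035,0.011,0,0,0,0],[0,-0.0024,0.011,0,0,0,0]]'
python3 -m jog '[[0,-0.0024,0.011,0,0,0,0],[0,-0.0012,0.011,0,0,0,0],[0,-0.0012,0.011,0,0,0,0]]'
python3 -m jog '[[0,0,0,0,0,0,0]]'
python3 - <<'E'
from cell import env
import cv2
for n in("scene","side"): cv2.imwrite(f"pics/{n}2.png",env.read_camera(n))
a=cv2.imread("pics/scene2.png")[140:330,170:420];b=cv2.imread("pics/side2.png")[150:340,200:450]
cv2.imwrite("pics/c2.png",cv2.resize(cv2.hconcat([a,b]),None,fx=1.6,fy=1.6))
E
```

```text
time_s: 2.62
tool_pos: [0.46, 0.2644, 0.2277]
tool_rot: [180.0, -0.0, 115.1]
force: [-0.4, -0.4, -0.7]
grip_width: 0.0004
grasp_force: 0.0
time_s: 2.87
tool_pos: [0.4564, 0.2616, 0.1944]
tool_rot: [180.0, -0.0, 115.0]
force: [-2.6, 0.1, 4.5]
grip_width: 0.0005
grasp_force: 2.1
time_s: 2.95
tool_pos: [0.4555, 0.2609, 0.1928]
tool_rot: [-179.8, 0.0, 115.0]
force: [-0.4, -0.8, 0.4]
grip_width: 0.0005
grasp_force: 0.0
```

View pics/c2.png

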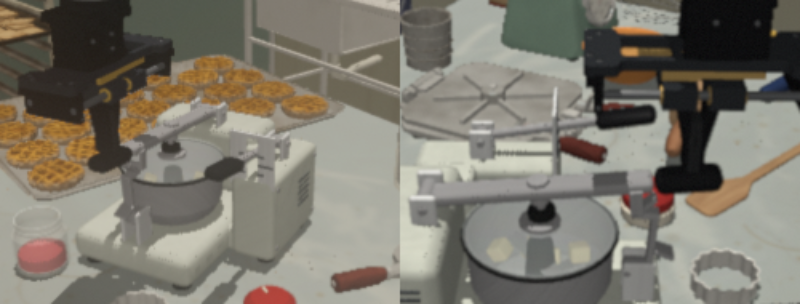

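The arm has come down to about 0.1 rad, with the fingertips at mid-grip, near (690,180) in the side half. I'll press on slowly.

```bash
python3 -m jog '[[0,0,0.005,0,0,0,0],[0,0,0.005,0,0,0,0],[0,0,0.005,0,0,0,0]]'
python3 -m jog '[[0,0,0.005,0,0,0,0],[0,0,0.004,0,0,0,0]]'
python3 -m jog '[[0,0,0.004,0,0,0,0],[0,0,0,0,0,0,0]]'
```

```text
time_s: 3.3
tool_pos: [0.4567, 0.2616, 0.1816]
tool_rot: [180.0, -0.0, 115.0]
force: [-1.9, -0.9, 8.1]
grip_width: 0.0006
grasp_force: 4.9
time_s: 3.47
tool_pos: [0.4564, 0.2614, 0.1718]
tool_rot: [-180.0, -0.0, 115.0]
force: [-3.0, -2.0, 6.7]
grip_width: 0.0007
grasp_force: 3.3
time_s: 3.63
tool_pos: [0.4564, 0.2615, 0.1677]
tool_rot: [-180.0, -0.0, 115.0]
force: [-3.5, -1.3, 6.2]
grip_width: 0.0005
grasp_force: 3.4
```

```bash
for i in 1 2 3; do python3 -m jog '[[0,0,0.002,0,0,0,0],[0,0,0,0,0,0,0]]' | grep -E 'pos|^force'; done
```

```text
tool_pos: [0.4563, 0.2614, 0.1663]
force: [-4.2, -1.4, 7.5]
tool_pos: [0.4564, 0.2614, 0.1657]
force: [-7.0, -4.0, 15.4]
tool_pos: [0.4564, 0.2615, 0.1656]
force: [-10.0, -6.3, 24.5]
```

```bash
python3 -m jog '[[0,0,-0.01,0,0,0,0],[0,0,-0.03,0,0,0,0],[0,0,-0.03,0,0,0,0],[-0.026,0.01,0,0,0,0,0],[-0.026,0.01,0,0,0,0,0],[-0.026,0.01,0,0,0,0,0],[-0.026,0.01,0,0,0,0,0],[-0.026,0.01,0,0,0,0,0],[0,0,0,0,0,0,0],[0,0,0,0,0,0,0]]'
python3 - <<'E'
from cell import env
import cv2
from h import *
for n in("scene","side"): cv2.imwrite(f"pics/{n}3.png",env.read_camera(n))
a=cv2.imread("pics/scene3.png")[150:310,200:400];b=cv2.imread("pics/side3.png")[180:340,230:430]
cv2.imwrite("pics/c3.png",cv2.resize(cv2.hconcat([a,b]),None,fx=2,fy=2,interpolation=cv2.INTER_CUBIC))
p=env.get_obs()['tool_pos']
for n in("scene","side"): print(n,proj(n,[p,[.556,.166,.182]]).round(1).tolist())
E
```

```text
time_s: 4.97
tool_pos: [0.5579, 0.1628, 0.2309]
tool_rot: [-180.0, 0.0, 114.8]
force: [-1.1, -0.5, 0.2]
grip_width: 0.0004
grasp_force: 0.0
scene [[309.7, 216.8], [309.8, 241.5]]
side [[342.3, 189.3], [341.4, 217.1]]
```

View pics/c3.png

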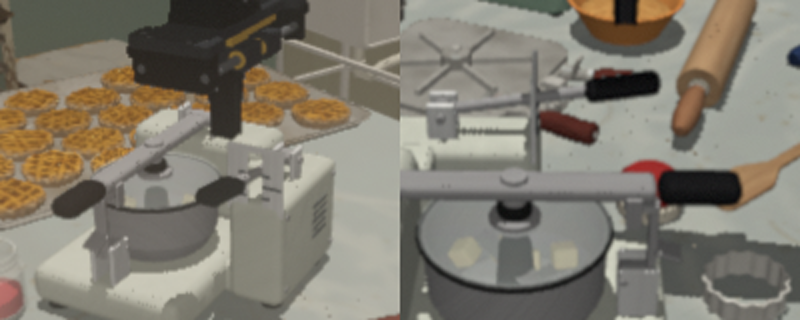

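The clamp is level and the hook is over its pin, near (650,195). The lever grip centre, near (622,87) in the side half, matches the fit. Now I'll lower onto the lever.

```bash
python3 -m jog '[[0.003,0,0.02,0,0,0,0],[0,0,0.015,0,0,0,0],[0,0,0.006,0,0,0,0],[0,0,0,0,0,0,0]]' | grep -E 'pos|^force'
for i in 1; do python3 -m jog '[[0,0,0.005,0,0,0,0],[0,0,0.005,0,0,0,0],[0,0,0,0,0,0,0]]' | grep -E 'pos|^force';done
python3 -m jog '[[0,0,0.005,0,0,0,0],[0,0,0,0,0,0,0]]' | grep -E 'pos|^force'
```

```text
tool_pos: [0.5538, 0.1685, 0.1885]
force: [-0.1, 0.3, -0.4]
tool_pos: [0.5559, 0.168, 0.1804]
force: [0.7, 0.7, 2.4]
tool_pos: [0.556, 0.1678, 0.1754]
force: [0.3, 0.8, 3.0]
```

```bash
python3 -m jog '[[0,0,0.005,0,0,0,0],[0,0,0.005,0,0,0,0],[0,0,0,0,0,0,0]]' | grep -E 'pos|^force'
python3 -m jog '[[0,0,0.004,0,0,0,0],[0,0,0.003,0,0,0,0],[0,0,0,0,0,0,0]]' | grep -E 'pos|^force'
```

```text
tool_pos: [0.5553, 0.1674, 0.1651]
force: [-1.9, -0.3, 5.4]
tool_pos: [0.5552, 0.1673, 0.1586]
force: [-2.4, -1.0, 7.7]
```

```bash
python3 -m jog '[[0,0,0.0005,0,0,0,0],[0,0,0,0,0,0,0],[0,0,0,0,0,0,0],[0,0,0,0,0,0,0],[0,0,0,0,0,0,0],[0,0,0,0,0,0,0],[0,0,0,0,0,0,0],[0,0,0,0,0,0,0],[0,0,0,0,0,0,0],[0,0,0,0,0,0,0],[0,0,0,0,0,0,0],[0,0,0,0,0,0,0]]' | grep -E 'pos|^force'
python3 -m jog '[[0,0,0,0,0,0,0],[0,0,0,0,0,0,0],[0,0,0,0,0,0,0],[0,0,0,0,0,0,0],[0,0,0,0,0,0,0],[0,0,0,0,0,0,0]]' | grep -E 'time|pos|^force'
python3 - <<'E'
from cell import env
import cv2
for n in("scene","side"): cv2.imwrite(f"pics/{n}4.png",env.read_camera(n))
a=cv2.imread("pics/scene4.png")[170:330,200:400];b=cv2.imread("pics/side4.png")[180:340,230:430]
cv2.imwrite("pics/c4.png",cv2.resize(cv2.hconcat([a,b]),None,fx=2,fy=2,interpolation=cv2.INTER_CUBIC))
E
```

```text
tool_pos: [0.5552, 0.1672, 0.1587]
force: [-3.1, -0.5, 7.5]
time_s: 7.82
tool_pos: [0.5552, 0.1673, 0.1587]
force: [-3.6, -0.7, 7.2]
```

View pics/c4.png

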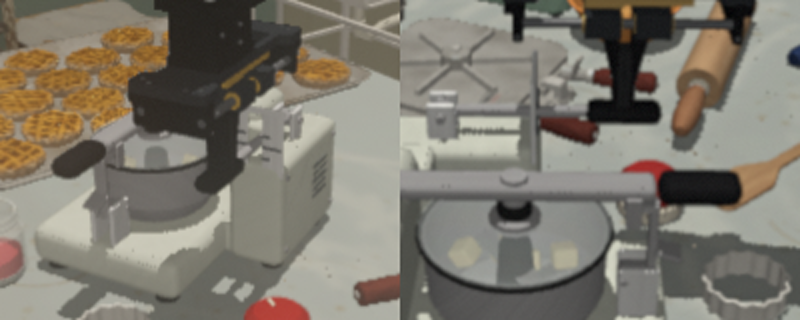

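The lever is level under the fingertips, near (625,110), and the clamp is still caught. The timer and the cutter look unmoved. I'm handing it in.

```bash
python3 -c "
from cell import env
print(env.sign_off())"
```

```text
the job is handed in; nothing more can be done
None
```

I swung the clamp arm down until the catch snapped over its pin, then pressed the run lever to half way (about 7 N at the grip) and handed the job in at about 8 s still holding it; jar, timer and cutter were not touched, and no verdict was shown.

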